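# Roll the cradle's adjuster wheel until the jaw pointer meets the gauge tab

## Robot

A 6-joint arm with a two-finger parallel gripper is mounted at the origin on the work surface. World frame = base frame: x ahead of the robot, y to its left, z up, the work surface at z = 0. Lengths are in m, angles in rad, forces in N, time in s.
With the tool pointing down it reaches from about 0.35 to 0.975 m from the base axis. Payload 4.9 kg.
Tool frame: the origin (TCP) lies midway between the tips of the shut fingers; the grasp point (between the pads) lies 19 mm behind it; z points along the fingers, y is the direction in which the jaws open and shut (so a half turn about z gives the same grasp; the last joint's range is limited). The gripper opens to 85 mm and grips with 20 to 120 N. Pads are 22 mm wide; open, the fingers measure 114 mm over their backs; the gripper's body (76 mm by 85 mm) begins 54 mm behind the grasp point. The pads swing forward as they close: fully open they stand 13 mm farther back than shut.
Start: joints at [1.083, 0.053, 1.613, -0, 1.476, -0.119], TCP at [0.225, 0.583, 0.231] pointing down, gripper open.
Joint ranges: [-3.01, 3.01], [-1.01, 2.22], [0.06, 2.58], [-1.02, 4.17], [0.09, 2.62], [-3.14, 3.14]. Speed limits (rad/s): [2.57, 2.57, 3.14, 3.14, 3.14, 3.14].

## Interface

Orientations are given as a rotation vector (axis times angle).
In Python, from station import ctrl gives the robot as it stands.
- The arm moves only by the tool drive_tool, never from a script. Its argument "moves" is one flat list of numbers, 7 for each row, row after row: the turn, a rotation vector about the world's x, y, z in degrees, then the shift along the world's x, y, z in m, then the closure, from 0 (fully open) to 1 (shut). A call has exactly 5 rows; each row shifts and turns the commanded pose from where the row before left it; what a row does not reach is not made up. A row lasts 1/8 s, in which the tool goes at most 62.5 mm and 10.7 degrees, less where a joint would pass 70% of its speed; a pose out of reach is approached as far as the arm can. A call is refused whole if a number of a shift passes 0.0625 or a number of a turn 10.7, either way. A call with a gripper value outside its range is refused whole. The fingers move at their own pace and stop on an object; "newtons" is the grip in N (left out, the last holds). Time passes only in rows, so rows that do not move let the fingers close, or fill a call up. It gives the time, the measured TCP pose, the force and the opening at its end, in the units of the state.
- ctrl.get_obs(): the state, without advancing time (a new reading comes with each control period).
- ctrl.get_image(name): name is "scene" or "side" or "wrist"; returns the picture (384x512x3 uint8, red, green, blue); there is no depth.
- ctrl.get_calibration(name): a dict with "fx", "fy", "cx", "cy" (pixels), "k1" (the pictures are not rectified: a ray, as slopes to the right and down, at radius r is drawn at 1 + k1 r^2 times it, then the intrinsics apply), "rvec" (rotation vector, rad) and "tvec" (3), from world to camera coordinates, as OpenCV has them; the wrist camera has in their place "T_tool_cam" (4x4, takes a point from camera to tool coordinates, whose origin is the TCP and whose axes are the flange's). Camera axes: x right, y down, z forward; pixel columns grow to the right and rows downward; lengths in m; the calibration is good to about 2 mm. A picture is of the moment at which its call begins: read the wrist's pose just before it. get_calibration takes no time and is no camera call.
- ctrl.finish_job(): hands the job in, once; it reports no verdict.
The state is a dict: "t": time; "q": joint angles; "dq": joint speeds; "effort": joint torques, N m; "tool_pos": TCP position; "tool_rot": TCP orientation; "contact_force": force on the tool from outside, world axes, zero at the start; "wrist_torque": the same for the moment, N m; "opening": finger opening in m.
Only numpy, scipy, OpenCV 4.12 (cv2) and the standard library are available. Lean on these libraries where they do the work, as an engineer would, in place of code of your own. Each camera call takes 0.05 s, during which the arm holds its last target.

## Task

Set the cartridge cradle for the next filter: press a fingertip lightly on top of the knurled wheel and roll it, stroke after stroke, until the gap has closed so far that the sliding jaw's pointer stands at the gauge tab, within the tab's width. Drive the jaw by the wheel alone, without touching the jaw or the tab, then take your finger away. Grasp nothing, and leave the cartridges and other things around the cradle where they stand.

Things in the scene. Friction and masses are not known exactly. Their poses are not given: they have to be found in the camera images.
- cradle: Cartridge cradle, 130 (x) by 340 (y) mm: a base bolted to the bench and a sprung deck above it. Origin: on the bench surface under the rails' middle; it reaches from x = -45 to +85 mm. Its y axis runs along the rails from the wheel end (y = -125 mm) to the fixed stop (face at +130 mm, 117 mm high); its x axis points from the rails to the gauge ledge on the +x edge, 44 mm high. Turned up to 0.4 rad about the vertical.
- wheel: Knurled steel adjuster wheel, 60 mm across, 26 mm wide, axle level along the cradle's x axis. Origin: its centre, at 0, -125, 70 mm in the cradle's frame (the axes turn with the wheel). 24 ribs 1.5 mm high cross the rim, one every 7.9 mm. Grey cheeks, 52 mm over their outsides, flank it up to 80 mm above the bench. Rolling it takes about 1 N at the rim; it stays where it is left.
- wheel_top (a point): Highest point of the wheel's rim, midway across its width, 100 mm above the bench; does not turn with the wheel. The whole deck (wheel, jaw, tab, stop) stands on springs: pressing the wheel down takes about 4 N to start, then 0.6 N more per mm, and stops hard 6 mm down. A finger pressed 2 to 5 mm deep on top and drawn along the cradle's y rolls the rim along with it.
- jaw: Sliding jaw: grey upright plate 76 (x) by 18 mm (y), top 110 mm high, round rubber pad facing the fixed stop. Runs along the cradle's y from -60 to +10 mm, driven by the wheel: rolling the wheel's top towards the stop (+y) moves the jaw to +y, 1 mm for every 5 mm of rim travel (6 mm per radian); rolling back moves it back. Origin: under its middle, 18 mm above the bench; axes as the cradle's. Not to be touched.
- pointer (a point): Tip of the jaw's dark steel pointer, a 5 mm wide bar that sticks out 23 mm from the jaw in the cradle's +x over the gauge ledge, its top 54 mm above the bench; moves with the jaw.
- gauge_tab: Gauge mark: dark steel tab 8 mm wide (along the cradle's y), 24 mm long (x), rising 13 mm above the ledge where it is clamped, at a place that varies by 20 mm. Its edge faces the pointer across 2 mm of clearance, so the pointer can pass it. Origin: on the rail centre line at the tab's y, 18 mm above the bench; axes as the cradle's. Not to be touched.
- tab (a point): Middle of the gauge tab's width, at its edge that faces the pointer, 54 mm above the bench. The pointer is on the mark when it and this point have the same y in the cradle's frame; at the start the pointer is 17 to 52 mm short of it, towards the wheel.
- cartridge: Spare filter cartridge, upright white plastic cylinder 52 mm across, 115 mm tall, loose, standing beside the cradle. Origin: centre of its underside. Leave alone.
- short_cartridge: Shorter filter cartridge, upright white plastic cylinder 48 mm across, 80 mm tall, loose, standing beside the cradle. Origin: centre of its underside. Leave alone.
- jar: Small clear jar with a cap, 48 mm across, 55 mm tall, loose, standing beside the cradle near the wheel end. Origin: centre of its underside. Leave alone.
- seal: Flat grey sealing ring, 52 mm across, 7 mm thick, loose on the bench beside the cradle. Origin: centre of its underside. Leave alone.
- beaker: Glass beaker, 68 mm across, 85 mm tall, loose. Origin: centre of its underside. Leave alone.
- bottle: White plastic bottle, 68 mm across, 160 mm tall, loose. Origin: centre of its underside. Leave alone.
- wrench: Steel wrench lying flat on the bench, loose. Leave alone.

How it is judged:
By the outcome, as a careful person would: the job done as asked, in the order asked, and still so for the second after the job is handed in, with the robot touching nothing.
It also fails if it takes over 58 s, if anything falls off the work surface, if the arm or the gripper's body presses on something with over 40 N, if the wrist force passes 120 N, or if a joint passes its speed limit or range.

## Working session

There is one attempt and no reset: what is moved stays moved. The work goes in short steps, Python scripts to look and compute and a tool call to move; the robot and the scene stay as the last step left them, time stands still between calls to the robot, and variables do not carry over. Pictures are saved under pics/ and viewed, and the job is handed in when it is done.

Besides the shell and the picture viewer there is one more tool, called after "Emit:" as a command line: name --argument value ..., lists and objects as JSON in quotes. drive_tool: Moves the arm, as the interface text tells. Its arguments: {"type":"object","properties":{"moves":{"type":"array","items":{"type":"number"}},"newtons":{"type":"number"}},"required":["moves"]}

```bash
mkdir -p pics; ls; cat > h.py <<'E'
import numpy as np, cv2
from station import ctrl
from scipy.spatial.transform import Rotation as R
def snap(n,fn):
    o=ctrl.get_obs(); im=ctrl.get_image(n); cv2.imwrite('pics/'+fn+'.png',im[:,:,::-1]); np.save('pics/'+fn+'.npy',im); return o,im
def cam(n,o=None):
    c=ctrl.get_calibration(n)
    if 'T_tool_cam' in c:
        T=np.eye(4);T[:3,:3]=R.from_rotvec(o['tool_rot']).as_matrix();T[:3,3]=o['tool_pos'];T=T@np.array(c['T_tool_cam'])
        return c,T[:3,:3],T[:3,3]
    Rm=R.from_rotvec(c['rvec']).as_matrix(); return c,Rm.T,-Rm.T@np.array(c['tvec'])
def ray(cm,u,v):
    c,Rm,p=cm
    K=np.array([[c['fx'],0,c['cx']],[0,c['fy'],c['cy']],[0,0,1.]])
    q=cv2.undistortPoints(np.array([[[u,v]]],float),K,np.array([c['k1'],0,0,0.]))[0,0] 
    return p,Rm@np.array([q[0],q[1],1])
def onz(cm,u,v,z):
    p,d=ray(cm,u,v); return p+d*(z-p[2])/d[2]
def proj(cm,P):
    c,Rm,p=cm; q=Rm.T@(np.array(P)-p); s=q[:2]/q[2]; s=s*(1+c['k1']*(s@s)); return np.array([c['fx']*s[0]+c['cx'],c['fy']*s[1]+c['cy']])
E
python3 - <<'E'
from h import *
for n in ['scene','side','wrist']:
    o,_=snap(n,n+'0'); 
    cm=cam(n,o); print(n,cm[2],cm[1][:,2],cm[0]['fx'])
print(o)
E
```

```text
pics
scene [ 1.44428931 -0.05592602  1.02619917] [-0.6979601   0.04821463 -0.71451176] 463.9339987634865
side [-0.0326392  -0.83414673  1.01183064] [ 0.42410245  0.62474265 -0.65561706] 450.8455032262943
wrist [0.15960246 0.60860431 0.37183018] [ 0.25799487 -0.10165223 -0.96078378] 284.0170271567545
{'t': 0.1, 'q': array([ 1.08300400e+00,  5.33140684e-02,  1.61417136e+00, -3.79299457e-05,
        1.47602798e+00, -1.18987108e-01]), 'dq': array([ 0.00026919, -0.00148816, -0.0034195 ,  0.00027255, -0.0018112 ,
       -0.0006372 ]), 'effort': array([ 4.01926254e-04, -3.94904959e+01, -3.71363068e+01, -1.02027755e-04,
        3.89794295e-03,  6.42010818e-06]), 'tool_pos': array([0.22504203, 0.58245839, 0.23016281]), 'tool_rot': array([-5.75935792e-01, -3.08780102e+00,  2.89653707e-03]), 'contact_force': array([-0.23360821, -0.17657378,  0.01314003]), 'wrist_torque': array([ 0.02001476,  0.03133726, -0.02170414]), 'opening': 0.08551896384735186}
```

View pics/scene0.png

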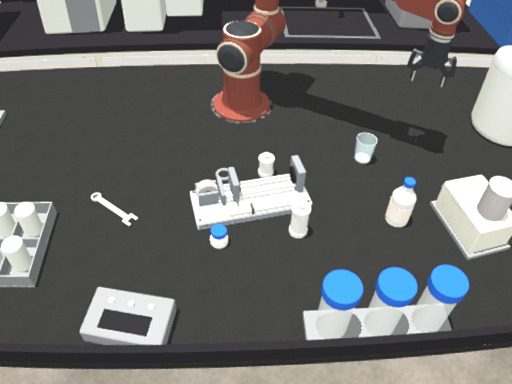

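View pics/side0.png

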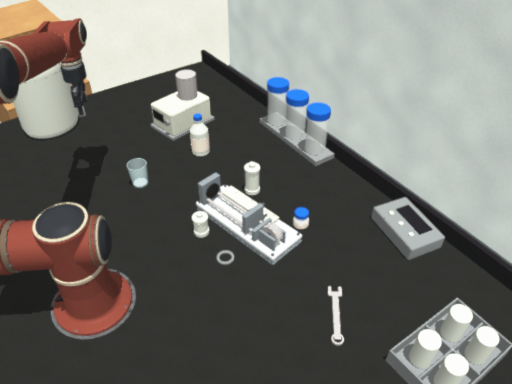

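View pics/wrist0.png

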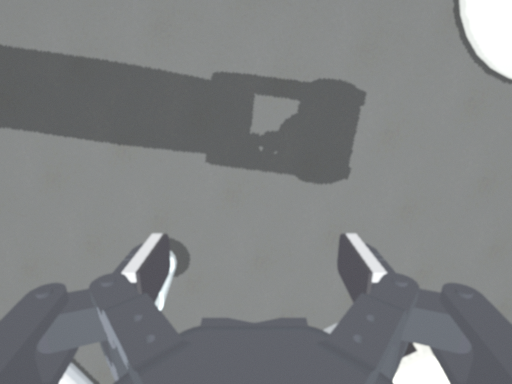

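The scene view shows the cradle around px (250,195): wheel at left (~(207,190)), jaw beside it and stop at right. I'll zoom in.

```bash
python3 - <<'E'
from h import *
a=cv2.imread('pics/scene0.png')[145:245,180:320]; cv2.imwrite('pics/sz.png',cv2.resize(a,(798,570),interpolation=cv2.INTER_CUBIC))
a=cv2.imread('pics/side0.png')[155:265,185:315]; cv2.imwrite('pics/dz.png',cv2.resize(a,(700,592),interpolation=cv2.INTER_CUBIC))
s=cam('scene');d=cam('side')
for n,u,v,z in [('stop-end front corner base',310,205,0.0),('wheel',207,182,0.1)]: print(n,onz(s,u,v,z))
print(onz(d,268,226,.1))
E
```

```text
stop-end front corner base [0.51904227 0.18981297 0.        ]
wheel [ 0.51313228 -0.11417538  0.1       ]
[ 0.50483786 -0.11146573  0.1       ]
```

View pics/sz.png

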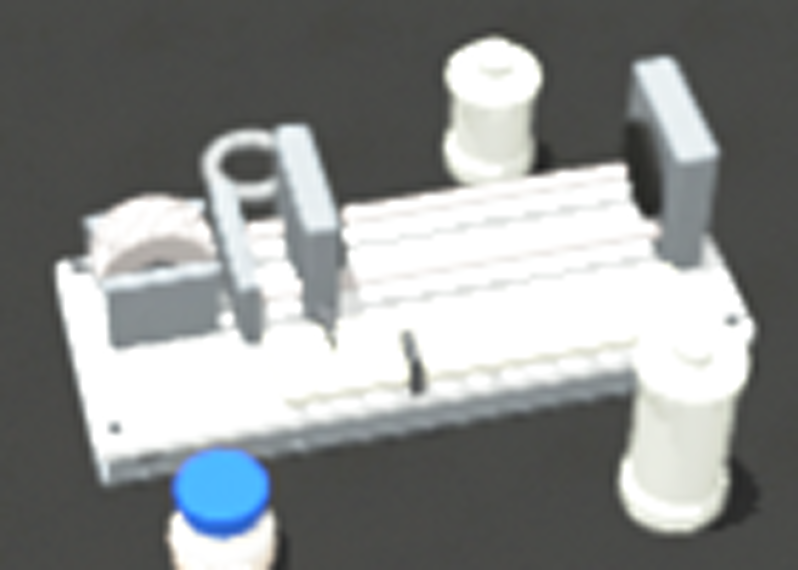

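View pics/dz.png

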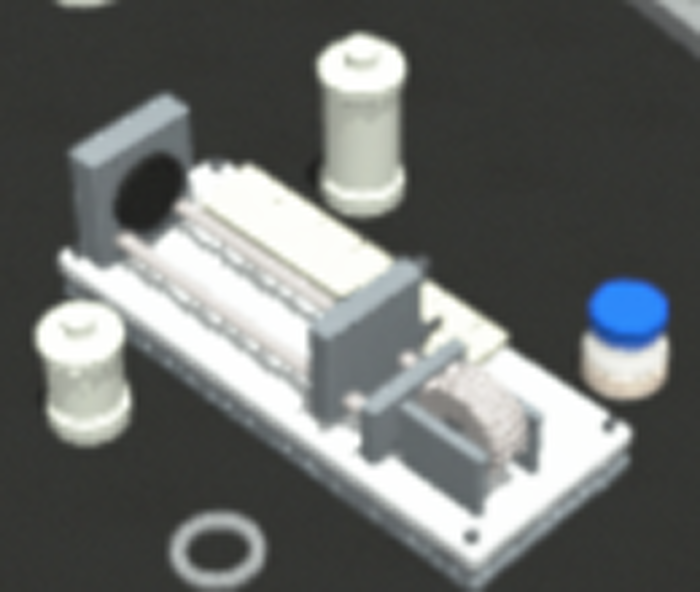

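```bash
python3 - <<'E'
from h import *
s=cam('scene');d=cam('side')
f=lambda x,y:(180+x/5.7-.4,145+y/5.7-.4)
g=lambda x,y:(185+x/5.384-.4,155+y/5.384-.4)
for n,x,y,z in [('FL corner',108,480,0),('wheeltop',158,200,.1),('stop front topL',677,160,.117),('stop back topL',632,70,.117),('tab',405,340,.057),('tabouter',418,380,.05),('jaw topR front',336,230,.11),('jaw topL front',315,233,.11),('jaw back topR',305,127,.11),('jaw topL back',278,130,.11),('jar',220,490,.055),('cart',690,350,.115),('ring',245,165,.004)]: print(n,onz(s,*f(x,y),z).round(4))
print('side')
for n,x,y,z in [('FL corner bot',630,460,0),('BL corner bot',475,588,0),('stop front',165,95,.117),('stop face r top',190,107,.117),('stop face b top',97,160,.117),('stop back',72,150,.117),('jaw fr top',420,268,.11),('jaw back top',325,340,.11),('pointer',425,262,.054)]: print(n,onz(d,*g(x,y),z).round(4))
E
```

```text
FL corner [ 0.6009 -0.1415  0.    ]
wheeltop [ 0.5039 -0.1134  0.1   ]
stop front topL [0.4997 0.1457 0.117 ]
stop back topL [0.432  0.1305 0.117 ]
tab [0.5625 0.0078 0.057 ]
tabouter [0.5829 0.0134 0.05  ]
jaw topR front [ 0.5372 -0.0258  0.11  ]
jaw topL front [ 0.539 -0.036  0.11 ]
jaw back topR [ 0.4633 -0.0392  0.11  ]
jaw topL back [ 0.4652 -0.053   0.11  ]
jar [ 0.6537 -0.0839  0.055 ]
cart [0.6255 0.1367 0.115 ]
ring [ 0.3799 -0.0714  0.004 ]
side
FL corner bot [ 0.6132 -0.1393  0.    ]
BL corner bot [ 0.4857 -0.1652  0.    ]
stop front [0.4961 0.1653 0.117 ]
stop face r top [0.5025 0.1472 0.117 ]
stop face b top [0.4335 0.1359 0.117 ]
stop back [0.4259 0.152  0.117 ]
jaw fr top [ 0.538  -0.0376  0.11  ]
jaw back top [ 0.4639 -0.0552  0.11  ]
pointer [0.5788 0.0145 0.054 ]
```

Emit:
drive_tool --moves '[0,0,-3.9,0.019,-0.046,0,1,0,0,-3.9,0.019,-0.046,0,1,0,0,-3.9,0.019,-0.046,0,1,0,0,-3.9,0.019,-0.046,0,1,0,0,-3.9,0.019,-0.046,0,1]' --newtons 20

```text
t: 0.78
tool_pos: [0.3205, 0.3514, 0.231]
tool_rot: [1.093, 2.945, -0.0]
contact_force: [1.1, -0.0, -0.4]
opening: 0.0001
```

Emit:
drive_tool --moves '[0,0,-3.9,0.019,-0.046,0,1,0,0,-3.9,0.019,-0.046,0,1,0,0,-3.9,0.019,-0.046,0,1,0,0,-3.9,0.019,-0.046,0,1,0,0,-3.9,0.019,-0.046,0,1]'

```text
t: 1.4
tool_pos: [0.4155, 0.1214, 0.2311]
tool_rot: [1.577, 2.717, 0.0]
contact_force: [-0.3, 0.5, -0.4]
opening: -0.0002
```

Emit:
drive_tool --moves '[0,0,-3.9,0.019,-0.046,0,1,0,0,-3.9,0.019,-0.046,0,1,0,0,-3.9,0.019,-0.046,-0.01,1,0,0,-3.9,0.019,-0.046,-0.01,1,0,0,-3.9,0.014,-0.046,-0.01,1]'

```text
t: 2.02
tool_pos: [0.5056, -0.1087, 0.2007]
tool_rot: [-2.014, -2.41, -0.0]
contact_force: [0.4, 0.0, -0.3]
opening: -0.0001
```

```bash
python3 - <<'E'
from h import *
o,_=snap('wrist','w1'); print(o['tool_pos'],o['tool_rot'],o['dq'].round(3),o['contact_force'],o['opening'],o['t'])
np.save('pics/w1o.npy',np.r_[o['tool_pos'],o['tool_rot']])
M=R.from_rotvec(o['tool_rot']).as_matrix(); print(M.round(3))
E
```

```text
[ 0.50560036 -0.10865849  0.20072557] [-2.01447359e+00 -2.41044156e+00 -1.71440260e-04] [-0.626  0.503 -0.292  0.002 -0.212 -0.084] [ 0.39634435  0.03817578 -0.28947327] -5.188062854226049e-05 2.025
[[-0.178  0.984 -0.   ]
 [ 0.984  0.178  0.   ]
 [ 0.    -0.    -1.   ]]
```

View pics/w1.png

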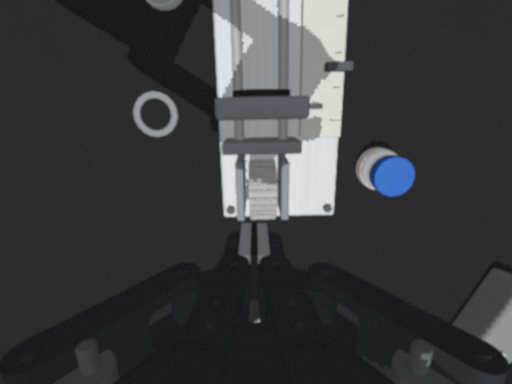

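The wrist view shows the wheel at about (263,185), the jaw bar at (262,107), the pointer tip at (321,105) and the tab at (340,66). I'll take a settled picture and enlarge it.

```bash
python3 - <<'E'
from h import *
o,_=snap('wrist','w2'); print(o['tool_pos'],o['tool_rot'],abs(o['dq']).max())
np.save('pics/w2o.npy',np.r_[o['tool_pos'],o['tool_rot']])
a=cv2.imread('pics/w2.png')[20:230,200:370]; a=np.clip(a*1.6,0,255).astype('uint8');cv2.imwrite('pics/w2z.png',cv2.resize(a,(476,588),interpolation=cv2.INTER_CUBIC))
E
```

```text
[ 0.50576594 -0.11309378  0.19915598] [ 2.02042953  2.40475028 -0.00555969] 0.07058851003968886
```

View pics/w2z.png

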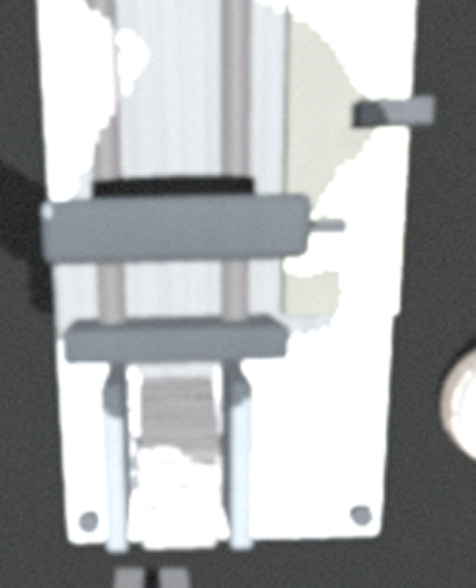

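```bash
python3 - <<'E'
from h import *
v=np.load('pics/w2o.npy'); o=dict(tool_pos=v[:3],tool_rot=v[3:])
cm=cam('wrist',o); print(cm[2])
f=lambda x,y:(200+x/2.8-.3,20+y/2.8-.3)
P=lambda x,y,z:onz(cm,*f(x,y),z)
J=[P(43,205,.11),P(307,196,.11),P(308,252,.11),P(47,262,.11)]
jc=np.mean(J,0); ex=(J[1]-J[0]+J[2]-J[3]); yaw=np.arctan2(ex[1],ex[0]); print('jaw',jc,np.linalg.norm(ex)/2,yaw, (J[0]-J[3]+J[1]-J[2])/2)
B=[P(70,540,.03),P(382,535,.03)]; e=B[1]-B[0];print('base',B,np.linalg.norm(e),np.arctan2(e[1],e[0]))
H=[P(89,520,.03),P(361,515,.03)]; e=H[1]-H[0];print(np.arctan2(e[1],e[0]))
for yaw in (.17,.18,.19,.2):
    X=np.array([np.cos(yaw),np.sin(yaw)]);Y=np.array([-X[1],X[0]])
    L=lambda p:((p[:2]-jc[:2])@X,(p[:2]-jc[:2])@Y)
    r=[L(P(344,225,.054)),L(P(354,100,.057)),L(P(354,121,.057)),L(P(433,118,.057)),L(P(433,97,.057))]
    print(yaw,np.round(r,4).tolist())
    print('  wheel side y=-125 cheeks', [np.round(L(P(a,b,.08)),4).tolist() for a,b in ((107,548),(127,548),(232,548),(252,548))], np.round(L(P(70,540,.03)),4))
# stop front edge from scene
E
```

```text
[ 0.49410042 -0.04267531  0.34060791]
jaw [ 0.49994038 -0.03953373  0.11      ] 0.07307915941248576 0.20895081728803855 [-0.00341645  0.01474725  0.        ]
base [array([ 0.48091179, -0.1687603 ,  0.03      ]), array([ 0.60889167, -0.14394313,  0.03      ])] 0.13036387904021693 0.19153741229698143
0.19395034864398047
0.17 [[0.0595, 0.0021], [0.0595, 0.0416], [0.0599, 0.0352], [0.0861, 0.0363], [0.0855, 0.0427]]
  wheel side y=-125 cheeks [[-0.0221, -0.1074], [-0.0151, -0.1074], [0.0218, -0.1072], [0.0289, -0.1072]] [-0.0406 -0.1241]
0.18 [[0.0596, 0.0015], [0.0599, 0.041], [0.0603, 0.0346], [0.0864, 0.0355], [0.0859, 0.0419]]
  wheel side y=-125 cheeks [[-0.0232, -0.1072], [-0.0162, -0.1073], [0.0208, -0.1075], [0.0278, -0.1075]] [-0.0419 -0.1237]
0.19 [[0.0596, 0.0009], [0.0603, 0.0404], [0.0606, 0.034], [0.0868, 0.0346], [0.0863, 0.041]]
  wheel side y=-125 cheeks [[-0.0243, -0.107], [-0.0172, -0.1071], [0.0197, -0.1077], [0.0267, -0.1078]] [-0.0431 -0.1233]
0.2 [[0.0596, 0.0003], [0.0607, 0.0398], [0.061, 0.0333], [0.0871, 0.0337], [0.0867, 0.0402]]
  wheel side y=-125 cheeks [[-0.0254, -0.1067], [-0.0183, -0.1069], [0.0186, -0.1078], [0.0256, -0.108]] [-0.0443 -0.1229]
```

```bash
python3 - <<'E'
from h import *
v=np.load('pics/w2o.npy'); o=dict(tool_pos=v[:3],tool_rot=v[3:])
cm=cam('wrist',o)
f=lambda x,y:(200+x/2.8-.3,20+y/2.8-.3)
yaw=.195;X=np.array([np.cos(yaw),np.sin(yaw)]);Y=np.array([-X[1],X[0]]);jc=np.array([.49994,-.03953])
for px in ((182,546),):
    p,d=ray(cm,*f(*px)); a=np.arctan2(-(d[:2]@Y),-d[2]); h=p[2]-.07
    # silhouette: distance of centre from line = 31
    py=p[:2]@Y-h*np.tan(a)+.031/np.cos(a); print('wheel centre rel jaw',py-jc@Y)
    q=onz(cm,*f(*px),.07); print('lat',(q[:2]-jc)@X)
s=cam('scene');d=cam('side')
for off in (-.074,-.078,-.082):
    w=jc+off*Y; print(off,w,proj(s,[*w,.1]),proj(d,[*w,.1]), proj(cm,[*w,.1]))
E
```

```text
wheel centre rel jaw -0.07724843553472635
lat 0.0018703002794514525
-0.074 [ 0.51427872 -0.11212753] [207.71879608 182.27227236] [270.83459082 224.79487791] [263.32697322 188.77843344]
-0.078 [ 0.51505379 -0.11605172] [206.32302715 182.49364881] [271.86616669 225.49403903] [263.3797948  193.09321577]
-0.082 [ 0.51582886 -0.11997591] [204.92605022 182.71525087] [272.90102672 226.19538165] [263.43204933 197.36960958]
```

Emit:
drive_tool --moves '[0,0,1,0.006,-0.007,-0.03,1,0,0,0,0.006,-0.007,-0.03,1,0,0,0,0,0,-0.03,1,0,0,0,0,0,0,1,0,0,0,0,0,0,1]'

```text
t: 2.75
tool_pos: [0.5179, -0.1209, 0.1125]
tool_rot: [1.989, 2.43, 0.001]
contact_force: [-0.3, -0.3, 0.1]
opening: 0.0004
```

```bash
python3 - <<'E'
from h import *
o,_=snap('wrist','w3'); print(o['tool_pos'],o['contact_force'],abs(o['dq']).max())
snap('side','s3')
a=cv2.imread('pics/w3.png')[20:260,180:380];b=cv2.imread('pics/s3.png')[175:265,235:310]
a=cv2.resize(a,(500,600));b=cv2.resize(b,(300,360)); c=np.zeros((600,800,3),'uint8');c[:,:500]=a;c[:360,500:]=b;cv2.imwrite('pics/c3.png',c)
E
```

```text
[ 0.51785001 -0.12086204  0.11249822] [-0.26954857 -0.25890109  0.06024627] 0.019475486990786127
```

View pics/c3.png

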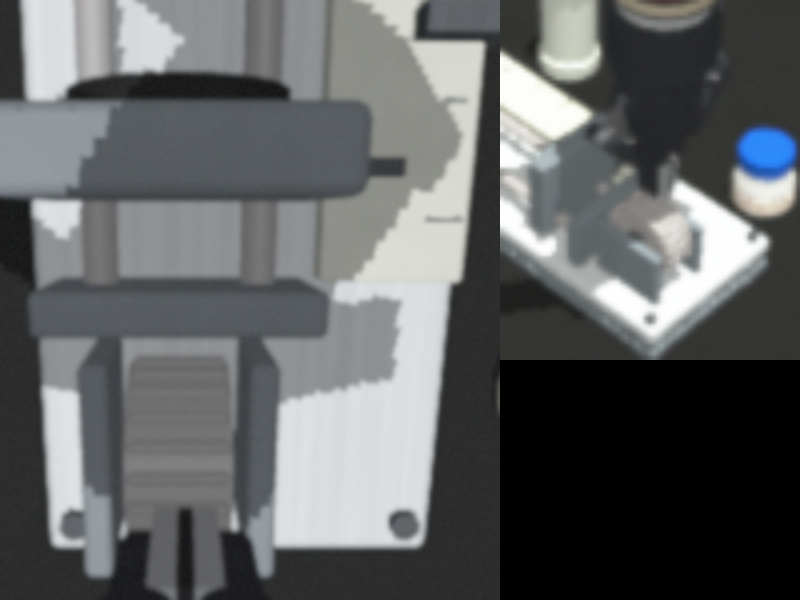

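Emit:
drive_tool --moves '[0,0,0,0,-0.009,0,1,0,0,0,0,0,-0.008,1,0,0,0,0,0,-0.004,1,0,0,0,0,0,-0.004,1,0,0,0,0,0,0,1]'

```text
t: 3.48
tool_pos: [0.5173, -0.1306, 0.0958]
tool_rot: [1.99, 2.431, -0.002]
contact_force: [-2.4, -1.0, 5.6]
opening: -0.0
```

Emit:
drive_tool --moves '[0,0,0,-0.0014,0.0069,0,1,0,0,0,-0.0014,0.0069,0,1,0,0,0,-0.0014,0.0069,0,1,0,0,0,-0.0014,0.0069,0,1,0,0,0,0,0,0,1]'

```text
t: 4.1
tool_pos: [0.5117, -0.1017, 0.0958]
tool_rot: [-1.989, -2.43, -0.001]
contact_force: [-3.3, 2.3, 5.5]
opening: -0.0004
```

```bash
python3 - <<'E'
from h import *
o,_=snap('wrist','w4'); print(o['tool_pos'],o['contact_force'],abs(o['dq']).max())
np.save('pics/w4o.npy',np.r_[o['tool_pos'],o['tool_rot']])
a=cv2.imread('pics/w4.png')[0:240,180:380]
cv2.imwrite('pics/c4.png',cv2.resize(a,(500,600)))
E
```

```text
[ 0.51166333 -0.10166133  0.09582395] [-3.29551678  2.26439276  5.50932769] 0.00502089047802807
```

View pics/c4.png

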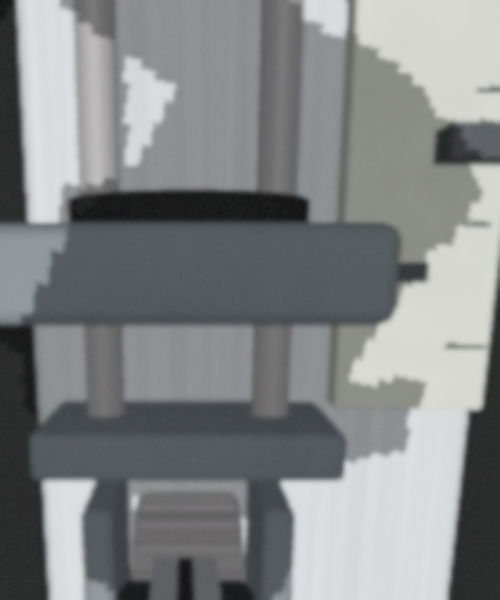

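```bash
cat > gap.py <<'E'
from h import *
import sys
def gap(v,f,pt,t1,t2,dz=0):
    cm=cam('wrist',dict(tool_pos=v[:3],tool_rot=v[3:]))
    yaw=.195;Y=np.array([-np.sin(yaw),np.cos(yaw)])
    p=onz(cm,*f(*pt),.054-dz)[:2]@Y; a=onz(cm,*f(*t1),.057-dz)[:2]@Y; b=onz(cm,*f(*t2),.057-dz)[:2]@Y
    return p,a,b,(a+b)/2-p
E
python3 - <<'E'
from gap import *
f=lambda x,y:(180+x/2.5-.3,y/2.5-.3)
print(gap(np.load('pics/w4o.npy'),f,(425,271.5),(440,124),(438,152),.003))
f=lambda x,y:(200+x/2.8-.3,20+y/2.8-.3)
print(gap(np.load('pics/w2o.npy'),f,(342,225.5),(356,100),(356,121)))
E
```

```text
(np.float64(-0.12943417246773242), np.float64(-0.09545085923881672), np.float64(-0.10164631476043573), np.float64(0.0308855854681062))
(np.float64(-0.13519072787543063), np.float64(-0.09558496795752967), np.float64(-0.10202567728795572), np.float64(0.036385405252687936))
```

Emit:
drive_tool --moves '[0,0,0,0,0,0.015,1,0,0,0,0.0028,-0.0138,0,1,0,0,0,0.0028,-0.0138,0,1,0,0,0,0,0,-0.01,1,0,0,0,0,0,-0.005,1]'

```text
t: 4.78
tool_pos: [0.5174, -0.1309, 0.095]
tool_rot: [1.991, 2.429, -0.001]
contact_force: [-0.8, -2.1, 6.8]
opening: 0.0001
```

Emit:
drive_tool --moves '[0,0,0,0,0,0,1,0,0,0,-0.0014,0.0069,0,1,0,0,0,-0.0014,0.0069,0,1,0,0,0,-0.0014,0.0069,0,1,0,0,0,-0.0014,0.0069,0,1]'

```text
t: 5.4
tool_pos: [0.5117, -0.1021, 0.0958]
tool_rot: [-1.99, -2.431, 0.0]
contact_force: [-0.8, -0.5, 4.2]
opening: 0.0004
```

Emit:
drive_tool --moves '[0,0,0,0,0,0,1,0,0,0,0,0,0.015,1,0,0,0,0.0028,-0.0138,0,1,0,0,0,0.0028,-0.0138,0,1,0,0,0,0,0,-0.01,1]'

```text
t: 6.02
tool_pos: [0.518, -0.1317, 0.1005]
tool_rot: [1.992, 2.427, 0.001]
contact_force: [0.4, 0.2, -0.1]
opening: -0.0003
```

Emit:
drive_tool --moves '[0,0,0,0,0,-0.005,1,0,0,0,0,0,0,1,0,0,0,-0.0014,0.0069,0,1,0,0,0,-0.0014,0.0069,0,1,0,0,0,-0.0014,0.0069,0,1]'

```text
t: 6.65
tool_pos: [0.5132, -0.1094, 0.0961]
tool_rot: [1.99, 2.43, -0.001]
contact_force: [-1.9, -0.6, 6.1]
opening: 0.0003
```

Emit:
drive_tool --moves '[0,0,0,-0.0014,0.0069,0,1,0,0,0,0,0,0,1,0,0,0,0,0,0.015,1,0,0,0,0.0028,-0.0138,0,1,0,0,0,0.0028,-0.0138,0,1]'

```text
t: 7.28
tool_pos: [0.5175, -0.1311, 0.1103]
tool_rot: [1.99, 2.43, -0.0]
contact_force: [0.2, 0.0, 0.4]
opening: -0.0002
```

```bash
python3 - <<'E'
from h import *
o,_=snap('wrist','w5'); print(o['tool_pos'],o['contact_force'],abs(o['dq']).max(),o['t'])
np.save('pics/w5o.npy',np.r_[o['tool_pos'],o['tool_rot']])
a=cv2.imread('pics/w5.png')[0:240,180:380]
cv2.imwrite('pics/c5.png',cv2.resize(a,(500,600)))
E
```

```text
[ 0.5174698  -0.13107974  0.11032185] [0.17852953 0.03306754 0.35861949] 0.18874315606936604 7.275
```

View pics/c5.png

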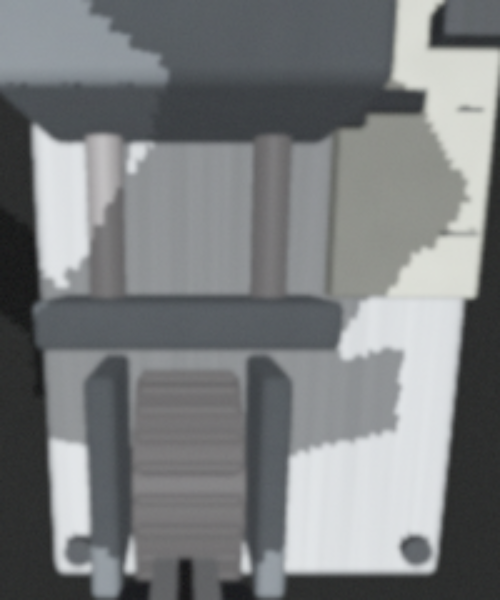

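```bash
python3 - <<'E'
from gap import *
f=lambda x,y:(180+x/2.5-.3,y/2.5-.3)
print(gap(np.load('pics/w5o.npy'),f,(423,98),(440,10),(440,37)))
E
```

```text
(np.float64(-0.11695231673508644), np.float64(-0.09790882250503982), np.float64(-0.10381807502078556), np.float64(0.016088867972173737))
```

Emit:
drive_tool --moves '[0,0,0,0,0,-0.01,1,0,0,0,0,0,-0.005,1,0,0,0,0,0,0,1,0,0,0,-0.0014,0.0069,0,1,0,0,0,-0.0014,0.0069,0,1]'

```text
t: 7.95
tool_pos: [0.5145, -0.1165, 0.096]
tool_rot: [1.99, 2.43, -0.002]
contact_force: [-2.3, -1.6, 6.8]
opening: 0.0001
```

Emit:
drive_tool --moves '[0,0,0,-0.0014,0.0069,0,1,0,0,0,-0.0014,0.0069,0,1,0,0,0,0,0,0,1,0,0,0,0,0,0.015,1,0,0,0,0,0,0.05,1]'

```text
t: 8.57
tool_pos: [0.5091, -0.1014, 0.1576]
tool_rot: [-1.985, -2.425, 0.004]
contact_force: [0.5, -0.1, 0.5]
opening: -0.0003
```

Emit:
drive_tool --moves '[0,0,0,0.0028,-0.0138,0.01,1,0,0,0,0.0028,-0.0138,0,1,0,0,0,0,0,0,1,0,0,0,0,0,0,1,0,0,0,0,0,0,1]'

```text
t: 9.2
tool_pos: [0.5167, -0.1296, 0.1691]
tool_rot: [-1.989, -2.429, 0.001]
contact_force: [-0.4, -0.4, 0.2]
opening: -0.0001
```

```bash
python3 - <<'E'
from h import *
o,_=snap('wrist','w6'); print(o['tool_pos'],o['contact_force'],abs(o['dq']).max(),o['t'])
np.save('pics/w6o.npy',np.r_[o['tool_pos'],o['tool_rot']])
a=cv2.imread('pics/w6.png')[20:170,230:380]
cv2.imwrite('pics/c6.png',cv2.resize(a,(600,600),interpolation=cv2.INTER_CUBIC))
E
```

```text
[ 0.51668833 -0.12960884  0.16912108] [-0.37737013 -0.41477998  0.22849844] 0.006314450617448739 9.2
```

View pics/c6.png

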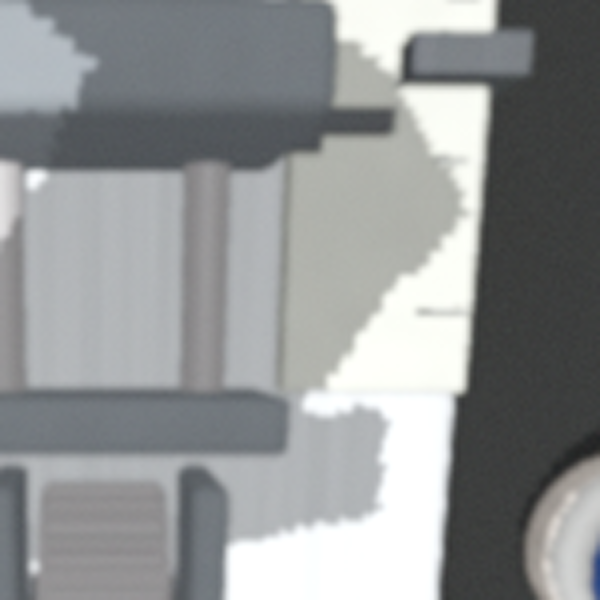

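```bash
python3 - <<'E'
from gap import *
f=lambda x,y:(230+x/4-.4,20+y/4-.4)
v=np.load('pics/w6o.npy')
print(gap(v,f,(390,118),(414,34),(414,72)))
print(gap(v,f,(390,108),(414,34),(414,72)),gap(v,f,(390,129),(414,34),(414,72)))
E
```

```text
(np.float64(-0.11093261498332899), np.float64(-0.09578762849361713), np.float64(-0.10279669933386687), np.float64(0.011640451069586985))
(np.float64(-0.1090229724689357), np.float64(-0.09578762849361713), np.float64(-0.10279669933386687), np.float64(0.009730808555193704)) (np.float64(-0.11304189175244829), np.float64(-0.09578762849361713), np.float64(-0.10279669933386687), np.float64(0.013749727838706288))
```

Emit:
drive_tool --moves '[0,0,0,0,0,-0.03,1,0,0,0,0,0,-0.03,1,0,0,0,0,0,-0.01,1,0,0,0,0,0,-0.005,1,0,0,0,0,0,0,1]'

```text
t: 9.88
tool_pos: [0.5178, -0.1306, 0.0969]
tool_rot: [1.989, 2.43, -0.001]
contact_force: [-3.4, -1.4, 5.4]
opening: 0.0
```

Emit:
drive_tool --moves '[0,0,0,-0.0014,0.0069,0,1,0,0,0,-0.0014,0.0069,0,1,0,0,0,-0.0014,0.0069,0,1,0,0,0,-0.0014,0.0069,0,1,0,0,0,0,0,0,1]'

```text
t: 10.5
tool_pos: [0.5128, -0.1023, 0.0973]
tool_rot: [1.988, 2.429, 0.002]
contact_force: [-1.8, 1.0, 5.3]
opening: 0.0002
```

Emit:
drive_tool --moves '[0,0,0,0,0,0.015,1,0,0,0,0.0028,-0.0138,0,1,0,0,0,0.0028,-0.0138,0,1,0,0,0,0,0,-0.01,1,0,0,0,0,0,-0.005,1]'

```text
t: 11.12
tool_pos: [0.5177, -0.131, 0.0951]
tool_rot: [1.99, 2.429, -0.001]
contact_force: [-0.8, -2.8, 7.9]
opening: -0.0002
```

Emit:
drive_tool --moves '[0,0,0,0,0,0,1,0,0,0,-0.0014,0.0069,0,1,0,0,0,-0.0014,0.0069,0,1,0,0,0,-0.0014,0.0069,0,1,0,0,0,0,0,0,1]'

```text
t: 11.75
tool_pos: [0.5133, -0.1087, 0.0958]
tool_rot: [-1.99, -2.431, -0.001]
contact_force: [-1.8, 0.9, 6.2]
opening: 0.0001
```

Emit:
drive_tool --moves '[0,0,0,0,0,0.015,1,0,0,0,0,0,0.03,1,0,0,0,0,0,0.03,1,0,0,0,0,0,0,1,0,0,0,0,0,0,1]'

```text
t: 12.38
tool_pos: [0.5124, -0.1091, 0.1692]
tool_rot: [-1.989, -2.429, 0.001]
contact_force: [0.3, -1.0, 0.2]
opening: -0.0003
```

```bash
python3 - <<'E'
from h import *
o,_=snap('wrist','w7'); print(o['tool_pos'],o['contact_force'],abs(o['dq']).max(),o['t'])
np.save('pics/w7o.npy',np.r_[o['tool_pos'],o['tool_rot']])
a=cv2.imread('pics/w7.png')[20:170,230:380]
cv2.imwrite('pics/c7.png',cv2.resize(a,(600,600),interpolation=cv2.INTER_CUBIC))
E
```

```text
[ 0.5124413  -0.10906147  0.16922825] [ 0.33012811 -0.97539528  0.18621697] 0.019586096044381197 12.375
```

View pics/c7.png

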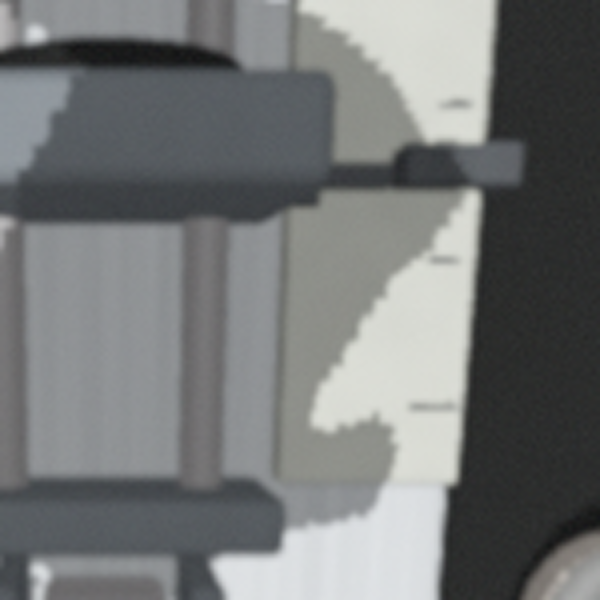

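Emit:
drive_tool --moves '[0,0,0,0.0265,0.0195,0,1,0,0,0,0.0265,0.0195,0,1,0,0,0,0,0,0,1,0,0,0,0,0,0,1,0,0,0,0,0,0,1]'

```text
t: 13.05
tool_pos: [0.5652, -0.0707, 0.1696]
tool_rot: [-1.991, -2.429, 0.001]
contact_force: [-0.2, -0.1, -0.4]
opening: -0.0001
```

```bash
python3 - <<'E'
from h import *
o,_=snap('wrist','w8'); print(o['tool_pos'],o['contact_force'],abs(o['dq']).max(),o['t'])
v=np.r_[o['tool_pos'],o['tool_rot']];np.save('pics/w8o.npy',v)
cm=cam('wrist',o); W=np.array([.515,-.116]);yaw=.195;X=np.array([np.cos(yaw),np.sin(yaw)]);Y=np.array([-X[1],X[0]])
u,w=proj(cm,[*(W+.06*X+.115*Y),.055]); print(u,w,cm[2], (cm[2][:2]-W)@X,(cm[2][:2]-W)@Y)
u=int(u);w=int(w); print(u-50,max(w-50,0))
a=cv2.imread('pics/w8.png')[max(w-50,0):w+50,u-50:u+50]
cv2.imwrite('pics/c8.png',cv2.resize(a,(600,600*a.shape[0]//100),interpolation=cv2.INTER_CUBIC))
E
```

```text
[ 0.56523212 -0.0707433   0.16961741] [-0.20633199 -0.10700365 -0.39641888] 0.0057327895832463395 13.05
256.1253253512181 93.84858126403633 [ 0.55180504 -0.001111    0.31129787] 0.058369140764582314 0.10558000403379456
206 43
```

View pics/c8.png

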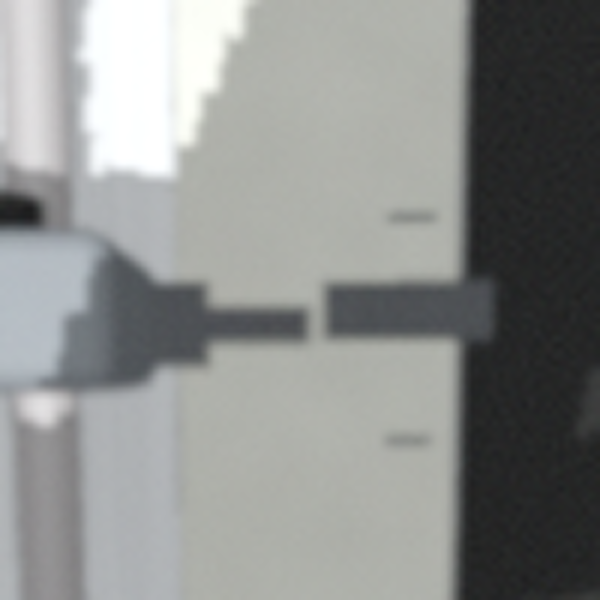

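Emit:
drive_tool --moves '[0,0,0,-0.0255,-0.025,0,1,0,0,0,-0.0255,-0.025,0,1,0,0,0,0,0,-0.03,1,0,0,0,0,0,-0.03,1,0,0,0,0,0,0,1]'

```text
t: 13.72
tool_pos: [0.5127, -0.1199, 0.1076]
tool_rot: [-1.988, -2.425, 0.003]
contact_force: [-0.2, -0.2, -0.6]
opening: 0.0001
```

Emit:
drive_tool --moves '[0,0,0,0,0,-0.01,1,0,0,0,0,0,-0.005,1,0,0,0,0,0,0,1,0,0,0,-0.0008,0.0039,0,1,0,0,0,-0.0008,0.0039,0,1]'

```text
t: 14.35
tool_pos: [0.5148, -0.1135, 0.0975]
tool_rot: [1.988, 2.428, -0.0]
contact_force: [-1.9, -1.5, 5.7]
opening: 0.0
```

Emit:
drive_tool --moves '[0,0,0,0,0,0,1,0,0,0,0,0,0.015,1,0,0,0,0,0,0.06,1,0,0,0,0.0265,0.0225,0,1,0,0,0,0.0265,0.0225,0,1]'

```text
t: 14.98
tool_pos: [0.5681, -0.0674, 0.1731]
tool_rot: [1.989, 2.427, 0.003]
contact_force: [0.8, 0.1, -0.7]
opening: 0.0
```

Emit:
drive_tool --moves '[0,0,0,0,0,0,1,0,0,0,0,0,0,1,0,0,0,0,0,0,1,0,0,0,0,0,0,1,0,0,0,0,0,0,1]'

```text
t: 15.6
tool_pos: [0.5662, -0.0679, 0.1703]
tool_rot: [-1.991, -2.43, 0.0]
contact_force: [-0.4, -0.1, -0.1]
opening: 0.0
```

```bash
python3 - <<'E'
from h import *
o,im=snap('wrist','w9'); print(o['tool_pos'],o['contact_force'],abs(o['dq']).max(),o['t'])
a=cv2.imread('pics/w9.png')[40:140,206:306]
cv2.imwrite('pics/c9.png',cv2.resize(a,(600,600),interpolation=cv2.INTER_CUBIC))
snap('scene','s9'); b=cv2.imread('pics/s9.png')[130:260,170:350];cv2.imwrite('pics/s9z.png',cv2.resize(b,(792,572),interpolation=cv2.INTER_CUBIC))
E
```

```text
[ 0.56623982 -0.06786135  0.17031312] [-0.35485347 -0.11816439 -0.12855638] 0.004679615160162365 15.6
```

View pics/c9.png

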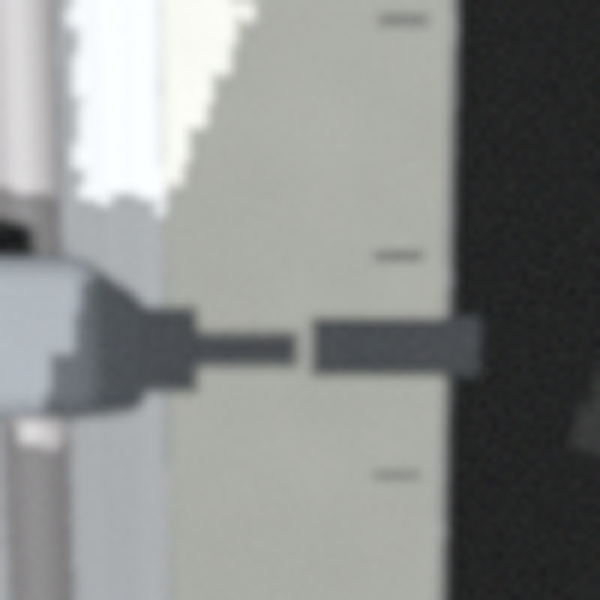

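View pics/s9z.png

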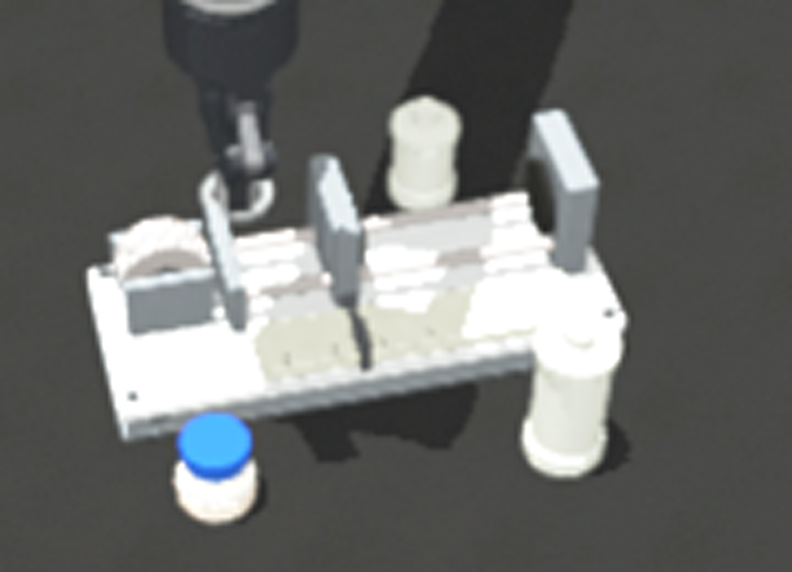

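The pointer (rows 333–365 in the zoom) is centred on the tab (rows 319–374), off by about 0.4 mm. The scene view shows them in line and everything else where it stood. I'll raise the finger clear and hand in.

Emit:
drive_tool --moves '[0,0,0,0,0,0.03,1,0,0,0,0,0,0.03,1,0,0,0,0,0,0,1,0,0,0,0,0,0,1,0,0,0,0,0,0,1]'

```text
t: 16.32
tool_pos: [0.5657, -0.0674, 0.2285]
tool_rot: [-1.989, -2.429, 0.002]
contact_force: [0.3, 0.7, -0.1]
opening: 0.0
```

```bash
python3 -c "
from station import ctrl
print(ctrl.get_obs()['contact_force']); print(ctrl.finish_job())"
```

```text
[ 0.28985796  0.66288874 -0.0713767 ]
the job is handed in; nothing more can be done
None
```

I rolled the wheel with the shut fingertips, pressed lightly at about 4 to 8 N. It took five full strokes and two shorter ones, closing the gap of about 36 mm. I then lifted the finger clear and handed the job in at about 16.3 s.

- **Pointer on the mark:** in the last overhead wrist picture the pointer is within about 0.4 mm of the tab's middle, and the tab is 8 mm wide.
- **Surroundings:** in the last scene picture, the tall and short cartridges, the jar and the seal ring stand where they started. The beaker, bottle and wrench were outside that crop, so I did not check them at the end.
- **Touching nothing:** after the final lift the contact force was under 1 N, about the sensor's noise.

An earlier picture taken while the arm was still moving gave a gap about 2 mm off from the other readings, so I used only settled pictures for the last adjustments.

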